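Refit the drain grate in the ladle drip pan

TASK

Put the slotted drain grate with the red grip back into the drip pan: with the grate tipped, hook its tongue under the blue lip of the pan, then swing the grip end down until the grate lies flat and fully home on the ledge inside the pan. Keep hold of the grip until that end is down (do not let it drop), then let go. Leave the plain cover with the black grip where it lies.

Things in the scene. Friction and masses are not known exactly. Their poses are not given: they have to be found in the camera images.
- pan: Fixed steel drip pan (all in mm), 200x140 outside (x, y), rim 50 high; origin: centre of its underside, on the table. Inside: x -95..95, y -65..65; a ledge all round, top at z 24. Blue lip over the +x end (away from robot): covers x from 61 on, underside z 48, top 52. Opening before it, 156, is shorter than the grate (170): tip the tongue end down 8 to 35 degrees to enter. Yaw within 0.3 rad.
- grate_grip (a point): Centre of the red grip bar (60 x, 16 y, 24 z mm) of the loose slotted grate, 0.25-0.5 kg, 50 mm above its underside. Pinch across y from above, 45 N. Axes: x to the tongue, z up. Plate 6 mm thick, 110 wide, from x -50 to +90 mm of here, then the tongue. Starts flat on the table, tongue away from the robot, yaw within 0.5 rad. Home in the pan: about x -35, y 0, z 74 mm in the pan's frame, 10 mm play each way.
- grate_tongue (a point): Middle of the end edge of the grate's tongue (80 mm wide, 30 long, 6 thick), half-way through its thickness: 120 mm along x from the grip centre and 47 mm below it. Same axes as the grip. Home in the pan: about x 85, z 27 mm in the pan's frame.
- cover_grip (a point): Centre of the black grip of a loose plain steel cover (150 x 110 x 6 mm, no slots, no tongue), a bystander flat on the table; the grip is like the grate's, 50 mm above the cover's underside. Leave it alone.

How it is judged:
On the way:
1. the tongue is hooked under the blue lip, the grip end still raised (tipped more than about 3.5 degrees) (x of grate_tongue in the frame of pan between 0.066 and 0.097 m and y of grate_tongue in the frame of pan between -0.04 and 0.04 m and z of grate_tongue in the frame of pan below 0.048 m and angle between grate_tongue's own z axis and vertical above 0.06 rad and z of grate_grip in the frame of pan above 0.077 m), for 0.1 s.
At the end, for the whole second after the job is handed in: The grate lies flat (within about 3.5 degrees) on the ledge inside the pan, both ends down to within 5 mm, with the tongue end at least 9 mm under the blue lip, at rest and let go (x of grate_tongue in the frame of pan between 0.07 and 0.097 m and z of grate_tongue in the frame of pan below 0.034 m and z of grate_grip in the frame of pan between 0.069 and 0.079 m and angle between grate_tongue's own z axis and vertical below 0.06 rad and linear speed of grate below 0.02 m/s); the robot touches nothing.
It fails at once if the grate is let go while its grip end is still raised (tipped more than 6 degrees): it would drop (angle between grate_tongue's own z axis and vertical above 0.105 rad and contact force between the fingers and grate below 0.05 N).
It fails at once if the plain cover is moved more than 30 mm (distance of cover_grip from where it was at the start of the episode above 0.03 m).
It also fails if it takes over 48 s, if anything falls off the work surface, if the arm or the gripper's body presses on something with over 40 N, if the wrist force passes 120 N, or if a joint passes its speed limit or range.

ROBOT

A 6-joint arm with a two-finger parallel gripper is mounted at the origin on the work surface. World frame = base frame: x ahead of the robot, y to its left, z up, the work surface at z = 0. Lengths are in m, angles in rad, forces in N, time in s.
With the tool pointing down it reaches from about 0.375 to 0.9 m from the base axis. Payload 3.1 kg.
Tool frame: the origin (TCP) lies at the very end of the fingers, on their centre line; the grasp point (between the pads) lies 19 mm behind it; z points along the fingers, x is the direction in which the jaws open and shut, and the axes are right-handed (so a half turn about z gives the same grasp; the last joint's range is limited). The gripper opens to 87 mm and grips with 3 to 60 N. Pads are 19 mm wide; open, the fingers measure 117 mm over their backs; the gripper's body (75 mm by 190 mm) begins 51 mm behind the grasp point.
Start: joints at [1.067, 0.527, 1.433, -0, 1.181, -0.178], TCP at [0.2, 0.592, 0.223] pointing down, gripper open.
Joint ranges: [-3.08, 3.08], [-0.75, 2.2], [0.22, 2.44], [-1.43, 4.57], [0, 2.65], [-2.85, 2.85]. Speed limits (rad/s): [2.79, 2.79, 3.14, 3.14, 3.14, 3.14].

INTERFACE

Orientations are given as a unit quaternion [x, y, z, w].
In Python, from rig import robot gives the robot as it stands. The module is installed in compiled form; this text tells all that it offers.
- The arm moves only by the tool play_rows, never from a script. Its argument "increments" is one flat list of numbers, 4 for each row, row after row: the shift along the tool's x, y, z in cm, then the turn about the tool's z in rad. In form: [dx, dy, dz, twist, dx, dy, dz, twist, ...]. A call has 1 to 5 rows; each row shifts and turns the commanded pose from where the row before left it, along the tool's axes as they then stand; what a row does not reach is not made up. A row lasts 1/10 s, in which the tool goes at most 50 mm and 8.59 degrees, less where a joint would pass 70% of its speed; a pose out of reach is approached as far as the arm can. A call is refused whole if a number of a shift passes 5 or a number of a turn 0.15, either way. A call with a gripper value outside its range is refused whole. "fingers" is the finger opening in cm, from 0 to 8.7, set as the call begins (left out, the last holds). The fingers move at their own pace and stop on an object; "newtons" is the grip in N (left out, the last holds). Time passes only in rows, so rows that do not move let the fingers close. It gives the time, the measured TCP pose, the force and the opening at its end, in the units of the state.
- robot.get_obs(): the state, without advancing time (a new reading comes with each control period).
- robot.camera(name): name is "scene" or "top" or "wrist"; returns the picture (400x640x3 uint8, blue, green, red); there is no depth.
- robot.get_calibration(name): a dict with "fx", "fy", "cx", "cy" (pixels), "R" (3x3) and "t" (3): a world point X has camera coordinates R X + t. Camera axes: x right, y down, z forward; pixel columns grow to the right and rows downward; lengths in m; the calibration is good to about 2 mm. A picture is of the moment at which its call begins: read the wrist's pose just before it. get_calibration takes no time and is no camera call; for the wrist camera it gives the pose at the moment of the call.
- robot.hand_in(): hands the job in, once; it reports no verdict.
The state is a dict: "time": time; "q": joint angles; "joint_velocities": joint speeds; "joint_torque": joint torques, N m; "position": TCP position; "tool_rot": TCP orientation; "ft_force": force on the tool from outside, world axes, zero at the start; "moment": the same for the moment, N m; "grip_width": finger opening in m.
Only numpy, scipy, OpenCV 4.12 (cv2) and the standard library are available. Lean on these libraries where they do the work, as an engineer would, in place of code of your own. Each camera call takes 0.05 s, during which the arm holds its last target. There are 200 camera calls.

## Working session

There is one attempt and no reset: what is moved stays moved. The work goes in short steps, Python scripts to look and compute and a tool call to move; the robot and the scene stay as the last step left them, time stands still between calls to the robot, and variables do not carry over. Pictures are saved under pics/ and viewed, and the job is handed in when it is done.

Besides the shell and the picture viewer there is one more tool, called after "Request:" by a JSON object that holds its "op" and its "data", one argument or row to a line. play_rows: Moves the arm, as the interface text tells. Its arguments: {"type":"object","properties":{"increments":{"type":"array","items":{"type":"number"}},"fingers":{"type":"number"},"newtons":{"type":"number"}},"required":["increments"]}

```bash
mkdir -p pics
cat > h.py <<'E'
from rig import robot
import numpy as np, cv2
def snap(name,tag):
    K=robot.get_calibration(name); im=robot.camera(name); cv2.imwrite(f'pics/{tag}.png',im); return im,K
def ray(K,u,v,z):
    d=np.array([(u-K['cx'])/K['fx'],(v-K['cy'])/K['fy'],1.]); R=np.array(K['R']); t=np.array(K['t'])
    c=-R.T@t; w=R.T@d; return c+w*(z-c[2])/w[2]
def proj(K,X):
    p=np.array(K['R'])@np.array(X)+np.array(K['t']); return K['fx']*p[0]/p[2]+K['cx'],K['fy']*p[1]/p[2]+K['cy']
E
python3 - <<'E'
from h import *
for n in('top','scene','wrist'):
    im,K=snap(n,n+'0'); print(n,K)
o=robot.get_obs(); print(o)
E
```

```text
top {'fx': 484.240735294422, 'fy': 484.240735294422, 'cx': 324.8359247867351, 'cy': 201.22293044871134, 'R': array([[-0.0267861 , -0.99956047,  0.01270339],
       [-0.99054594,  0.02482989, -0.1349156 ],
       [ 0.13454088, -0.01619716, -0.99077566]]), 't': array([0.02892734, 0.55612025, 1.21863547])}
scene {'fx': 446.5974688829275, 'fy': 446.5974688829275, 'cx': 321.09365948755726, 'cy': 202.21079347446454, 'R': array([[-0.38496514,  0.92291744,  0.00502375],
       [ 0.64448243,  0.27271334, -0.71433174],
       [-0.66063927, -0.2717551 , -0.6997892 ]]), 't': array([ 0.18863291, -0.29663113,  1.52851835])}
wrist {'fx': 282.90767119225205, 'fy': 282.90767119225205, 'cx': 314.50307821569885, 'cy': 199.0577103390306, 'R': array([[ 0.31945428,  0.94760031, -0.00161676],
       [ 0.90485269, -0.30453567,  0.29748888],
       [ 0.2814082 , -0.09649703, -0.95472391]]), 't': array([-0.62341922, -0.03570126,  0.39164816])}
{'time': 0.15, 'q': array([ 1.06650936e+00,  5.28245483e-01,  1.43359240e+00, -3.32454793e-05,
        1.18136033e+00, -1.78523804e-01]), 'joint_velocities': array([-7.95431339e-04, -2.05393617e-03, -4.01425220e-03,  1.37278833e-05,
       -1.26483419e-03,  2.60865931e-04]), 'joint_torque': array([ 1.39947158e-03, -4.40434313e+01, -1.76843941e+01,  6.33439911e-02,
        5.52605360e-02, -8.74422267e-05]), 'position': array([0.19974886, 0.5916483 , 0.22180576]), 'tool_rot': array([ 8.12409709e-01,  5.83086460e-01, -7.18341846e-04,  3.58715389e-04]), 'ft_force': array([0.15150724, 0.50075634, 0.0729048 ]), 'moment': array([ 0.02630072,  0.03614531, -0.00924381]), 'grip_width': 0.08700520313685202}
```

View pics/top0.png

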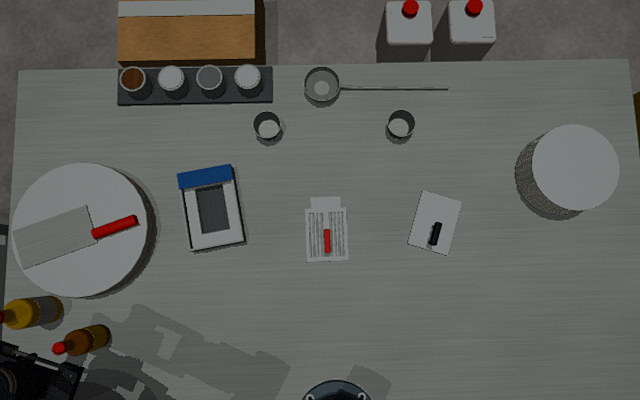

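View pics/scene0.png

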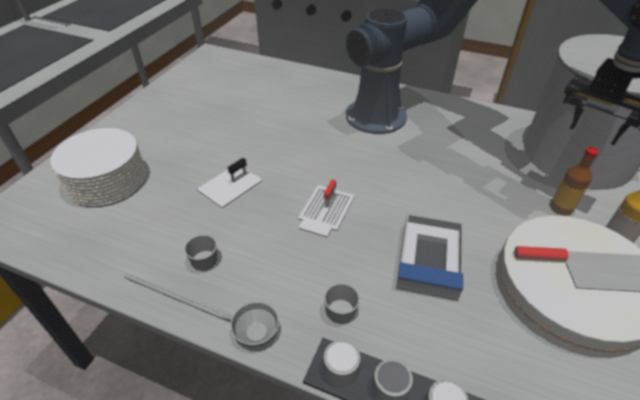

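Run:
```python
from h import *
im=cv2.imread('pics/top0.png'); cv2.imwrite('pics/crop.png',cv2.resize(im[155:270,165:360],None,fx=4,fy=4,interpolation=cv2.INTER_CUBIC))
K=robot.get_calibration('top')
h=cv2.cvtColor(im,cv2.COLOR_BGR2HSV)
red=((h[...,0]<8)|(h[...,0]>172))&(h[...,1]>150)&(h[...,2]>80)
ys,xs=np.nonzero(red[220:262,305:350]); xs=xs+305;ys=ys+220
r=cv2.minAreaRect(np.c_[xs,ys].astype(np.float32)); print('red',r, len(xs))
b=cv2.boxPoints(r); print([ray(K,*p,.062).round(4) for p in b], ray(K,*r[0],.062))
bl=((h[...,0]>95)&(h[...,0]<125)&(h[...,1]>150)).astype(np.uint8); bl[:, :170]=0; bl[:,250:]=0; bl[:150]=0
c=max(cv2.findContours(bl,0,1)[0],key=cv2.contourArea); r=cv2.minAreaRect(c); b=cv2.boxPoints(r); print('blue',r,[ray(K,*p,.052).round(4) for p in b])
```

```text
red ((326.7509765625, 240.51556396484375), (23.204723358154297, 5.801180839538574), 86.42366790771484) 139
[array([0.4825, 0.0211, 0.062 ]), array([0.483 , 0.0065, 0.062 ]), array([0.4248, 0.0045, 0.062 ]), array([0.4242, 0.019 , 0.062 ])] [0.45352647 0.01275539 0.062     ]
blue ((204.63206481933594, 176.03773498535156), (15.541666030883789, 54.79512405395508), 79.3803482055664) [array([0.6364, 0.3951, 0.052 ]), array([0.6596, 0.2568, 0.052 ]), array([0.6193, 0.2495, 0.052 ]), array([0.5964, 0.3872, 0.052 ])]
```

View pics/crop.png

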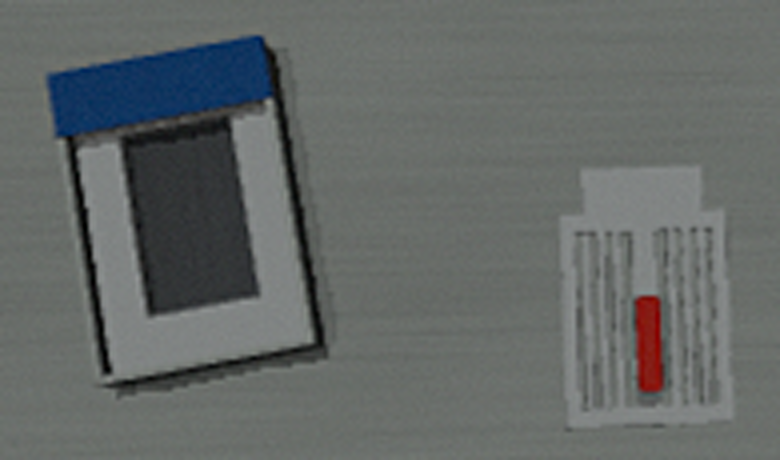

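Request:
{"op": "play_rows", "data": {
  "increments": [0,0,0,-0.12,0,0,0,-0.12,0,0,0,-0.12,-2,0.8,0,0,-3.8,1.5,0.5,0],
  "fingers": 8.7,
  "newtons": 45
}}

```text
time: 0.65
position: [0.2249, 0.5366, 0.2178]
tool_rot: [0.694, 0.72, 0.002, -0.001]
ft_force: [0.9, 1.0, -0.4]
grip_width: 0.0869
```

Request:
{"op": "play_rows", "data": {
  "increments": [-4,1.6,0.5,0,-4,1.6,0.5,0,-4,1.6,0.5,0,-4,1.6,0.5,0,-4,1.6,0.5,0]
}}

```text
time: 1.15
position: [0.3121, 0.3362, 0.1924]
tool_rot: [0.695, 0.719, 0.0, 0.0]
ft_force: [0.1, -0.0, -0.9]
grip_width: 0.0872
```

Request:
{"op": "play_rows", "data": {
  "increments": [-4,1.6,0.5,0,-4,1.6,0.5,0,-4,1.6,0.5,0,-4,1.6,0.5,0,-4,1.6,0.5,0]
}}

```text
time: 1.65
position: [0.399, 0.139, 0.1674]
tool_rot: [0.695, 0.719, 0.0, 0.0]
ft_force: [2.1, 0.2, 0.0]
grip_width: 0.0869
```

Request:
{"op": "play_rows", "data": {
  "increments": [-4,1.6,0.5,0,-4,1.6,0.5,0,-3,1.4,0,0,-1,0,0,0,0,0,0,0]
}}

```text
time: 2.15
position: [0.4485, 0.0213, 0.1573]
tool_rot: [0.696, 0.718, -0.0, -0.0]
ft_force: [-0.6, -0.2, -0.9]
grip_width: 0.0871
```

```bash
cat >> h.py <<'E'
def go(tx,ty,tz,yaw):
    "print remaining tool-axis shift (cm) and twist to reach TCP target; yaw = heading of tool y axis"
    o=robot.get_obs(); from scipy.spatial.transform import Rotation as Q
    M=Q.from_quat(o['tool_rot']).as_matrix(); cur=np.arctan2(M[1,1],M[0,1])
    d=M.T@(np.array([tx,ty,tz])-o['position'])*100
    print('t',o['time'],'pos',o['position'].round(4),'yaw',cur.round(4),'-> d(cm)',d.round(2),'twist',round(cur-yaw,3),'F',o['ft_force'].round(1),'w',round(o['grip_width'],4))
E
python3 - <<'E'
from h import *
im,K=snap('wrist','w1'); go(.4535,.0128,.031,.036)
h=cv2.cvtColor(im,cv2.COLOR_BGR2HSV)
red=(((h[...,0]<8)|(h[...,0]>172))&(h[...,1]>150)&(h[...,2]>60)).astype(np.uint8)
c=max(cv2.findContours(red,0,1)[0],key=cv2.contourArea); r=cv2.minAreaRect(c); b=cv2.boxPoints(r); print(r,[ray(K,*p,.062).round(4) for p in b],ray(K,*r[0],.062))
E
```

```text
t 2.2 pos [0.4476 0.0225 0.1573] yaw 0.0327 -> d(cm) [-1.    0.58 12.63] twist -0.003 F [ 0.1 -0.  -0.3] w 0.0873
((304.5, 202.5), (61.0, 15.0), 90.0) [array([0.42  , 0.0039, 0.062 ]), array([0.4196, 0.0178, 0.062 ]), array([0.4809, 0.0196, 0.062 ]), array([0.4814, 0.0048, 0.062 ])] [0.44946914 0.01149654 0.062     ]
```

View pics/w1.png

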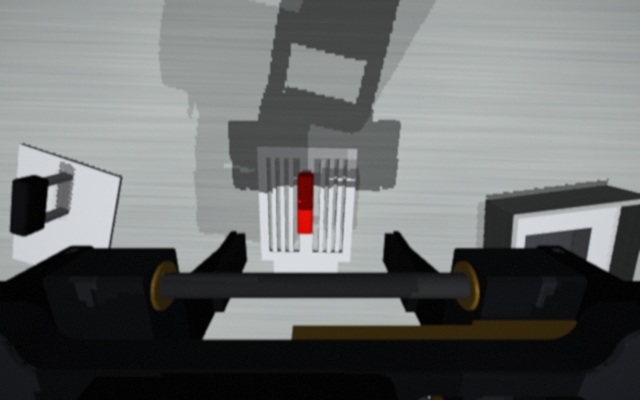

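Request:
{"op": "play_rows", "data": {
  "increments": [-1,-0.4,3,0,0,0,3,0,0,0,3,0,0,0,2,0,0,0,1.4,0]
}}

```text
time: 2.7
position: [0.4431, 0.0142, 0.0324]
tool_rot: [0.694, 0.72, -0.001, -0.001]
ft_force: [0.5, -0.3, 0.3]
grip_width: 0.0871
```

Request:
{"op": "play_rows", "data": {
  "increments": [0,0,0,0,0,0,0,0,0,0,0,0,0,0,0,0,0,0,0,0],
  "fingers": 0,
  "newtons": 45
}}

```text
time: 3.2
position: [0.4454, 0.0122, 0.0343]
tool_rot: [0.695, 0.719, 0.0, 0.001]
ft_force: [-0.0, -0.7, 0.0]
grip_width: 0.0545
```

Request:
{"op": "play_rows", "data": {
  "increments": [0,0,0,0,0,0,0,0,0,0,0,0,0,0,0,0,0,0,0,0]
}}

```text
time: 3.7
position: [0.445, 0.0121, 0.0335]
tool_rot: [0.695, 0.719, -0.0, -0.0]
ft_force: [1.4, -0.1, -0.3]
grip_width: 0.0155
```

Run:
```python
from h import *
snap('wrist','w2'); go(.443,.0116,.031,.036)
```

```text
t 3.75 pos [0.445  0.0121 0.0335] yaw 0.0343 -> d(cm) [-0.04 -0.2   0.25] twist -0.002 F [ 0.1 -0.2  0.1] w 0.0158
```

View pics/w2.png

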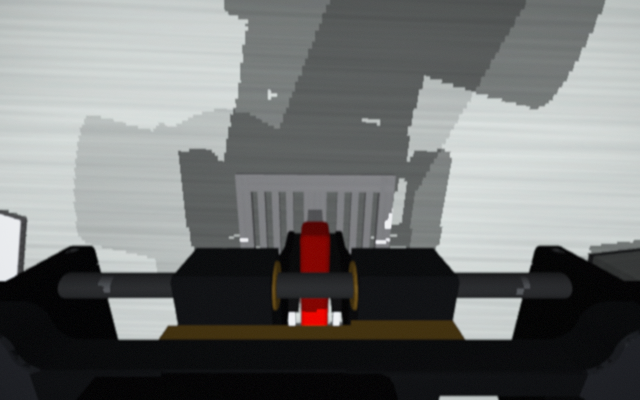

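Request:
{"op": "play_rows", "data": {
  "increments": [0,0,-1,0,0,0,-2,0,0,0,-3,0,0,0,-3,0,0,0,-3,0]
}}

```text
time: 4.25
position: [0.4438, 0.0124, 0.1547]
tool_rot: [0.695, 0.719, -0.001, -0.001]
ft_force: [0.8, 0.4, -3.3]
grip_width: 0.0158
```

Request:
{"op": "play_rows", "data": {
  "increments": [0,0,-1,0,0,0,0,0,0,0,0,0,0,0,0,0,0,0,0,0]
}}

```text
time: 4.75
position: [0.444, 0.0124, 0.1622]
tool_rot: [0.695, 0.719, -0.001, -0.001]
ft_force: [-0.6, 0.4, -2.7]
grip_width: 0.0155
```

Run:
```python
from h import *
im,K=snap('scene','s3'); snap('wrist','w3'); go(.443,.0116,.031,.036)
cv2.imwrite('pics/s3c.png',cv2.resize(im[80:280,230:500],None,fx=2.9,fy=2.9,interpolation=cv2.INTER_CUBIC))
a=cv2.imread('pics/w3.png')
```

```text
t 4.85 pos [0.4444 0.0122 0.1626] yaw 0.0341 -> d(cm) [-0.07 -0.11 13.16] twist -0.002 F [ 0.1 -0.1 -3.9] w 0.0157
```

View pics/s3c.png

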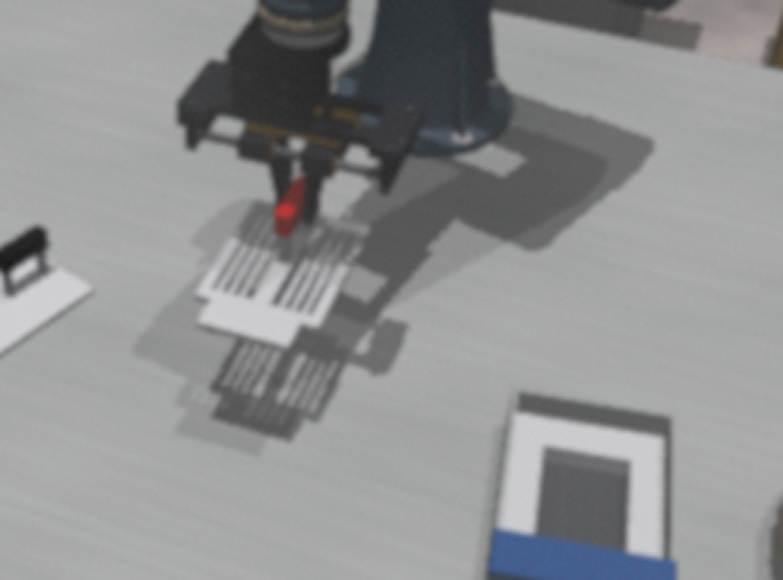

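View pics/w3.png

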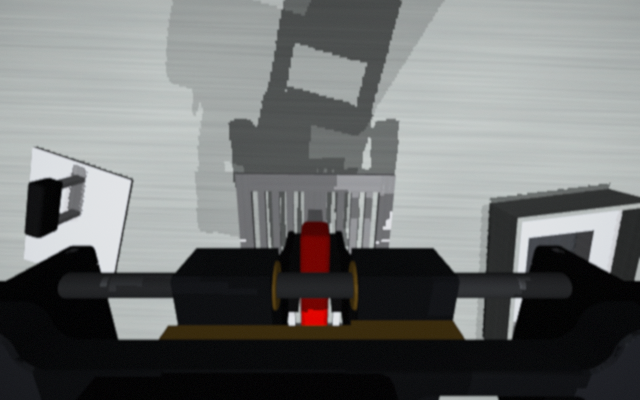

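Request:
{"op": "play_rows", "data": {
  "increments": [0,0,2,0,0,0,3,0,0,0,2.5,0,0,0,1.4,0,0,0,0,0]
}}

```text
time: 5.35
position: [0.4436, 0.0124, 0.0725]
tool_rot: [0.695, 0.719, -0.001, -0.002]
ft_force: [0.2, 0.1, -2.7]
grip_width: 0.0156
```

Request:
{"op": "play_rows", "data": {
  "increments": [0,0,0,0,0,0,0,0],
  "newtons": 20
}}

```text
time: 5.55
position: [0.4457, 0.012, 0.0751]
tool_rot: [0.695, 0.719, 0.0, 0.001]
ft_force: [-0.2, 0.4, -2.9]
grip_width: 0.0158
```

Run:
```python
from h import *
snap('wrist','w4'); go(.443,.0116,.073,.036)
a=cv2.imread('pics/w3.png');b=cv2.imread('pics/w4.png')
cv2.imwrite('pics/w34.png',np.hstack([a[140:340,200:430],b[140:340,200:430]]))
```

```text
t 5.6 pos [0.4458 0.012  0.0753] yaw 0.0343 -> d(cm) [-0.03 -0.28  0.23] twist -0.002 F [ 1.1  0.1 -4. ] w 0.016
```

View pics/w34.png

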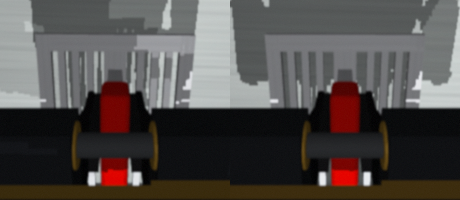

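Request:
{"op": "play_rows", "data": {
  "increments": [0,0,0.2,0,0,0,0,0],
  "newtons": 12
}}

```text
time: 5.8
position: [0.4453, 0.0121, 0.073]
tool_rot: [0.695, 0.719, 0.0, 0.0]
ft_force: [0.4, 1.2, -3.0]
grip_width: 0.0158
```

Run:
```python
from h import *
snap('wrist','w5'); go(.443,.0116,.073,.036)
a=cv2.imread('pics/w3.png');b=cv2.imread('pics/w5.png')
cv2.imwrite('pics/w35.png',np.hstack([a[140:340,200:430],b[140:340,200:430]]))
```

```text
t 5.85 pos [0.4451 0.0121 0.0729] yaw 0.0342 -> d(cm) [-0.04 -0.22 -0.01] twist -0.002 F [ 0.3 -0.6 -3.6] w 0.0158
```

View pics/w35.png

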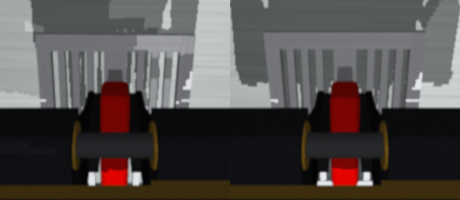

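Request:
{"op": "play_rows", "data": {
  "increments": [0,0,0,0,0,0,0,0],
  "newtons": 9
}}

```text
time: 6.05
position: [0.445, 0.0121, 0.0727]
tool_rot: [0.695, 0.719, 0.0, 0.0]
ft_force: [-0.6, 0.5, -3.4]
grip_width: 0.0158
```

Run:
```python
from h import *
snap('wrist','w6'); go(.443,.0116,.073,.036); im,K=snap('scene','s6')
a=cv2.imread('pics/w3.png');b=cv2.imread('pics/w6.png')
cv2.imwrite('pics/w36.png',np.hstack([a[140:340,200:430],b[140:340,200:430],cv2.resize(im[140:240,270:390],(240,200))]))
```

```text
t 6.1 pos [0.4449 0.0122 0.0727] yaw 0.0342 -> d(cm) [-0.05 -0.2  -0.03] twist -0.002 F [-0.3 -0.  -2.4] w 0.016
```

View pics/w36.png

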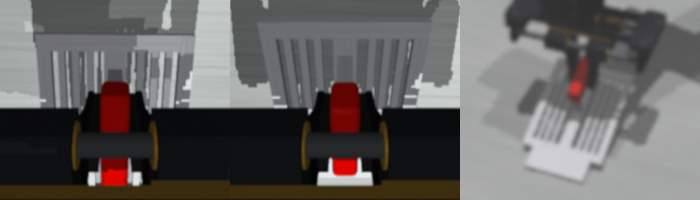

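Request:
{"op": "play_rows", "data": {
  "increments": [0,0,0,0,0,0,0,0,0,0,0,0]
}}

```text
time: 6.45
position: [0.4449, 0.0122, 0.0726]
tool_rot: [0.695, 0.719, -0.0, -0.0]
ft_force: [0.1, 0.1, -3.0]
grip_width: 0.0158
```

Run:
```python
from h import *
snap('wrist','w7'); go(.443,.0116,.073,.036); im,K=snap('scene','s7')
a=cv2.imread('pics/w3.png');b=cv2.imread('pics/w7.png')
cv2.imwrite('pics/w37.png',np.hstack([a[140:340,200:430],b[140:340,200:430],cv2.resize(im[140:240,270:390],(240,200))]))
```

```text
t 6.5 pos [0.4449 0.0122 0.0726] yaw 0.0342 -> d(cm) [-0.05 -0.19 -0.04] twist -0.002 F [-0.7 -1.  -2.8] w 0.0162
```

View pics/w37.png

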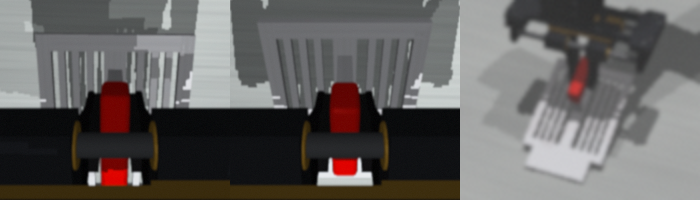

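Run:
```python
from h import *
K=robot.get_calibration('wrist'); o=robot.get_obs(); p=o['position']+[0,0,.019]
c,s=np.cos(.034),np.sin(.034)
for th in (0,5,8,10,12,15,18,20):
    t=np.radians(th); out=[]
    for X in ([-.042,.055,-.0465],[-.042,-.055,-.0465]):
        x=X[0]*np.cos(t)+X[2]*np.sin(t); z=-X[0]*np.sin(t)+X[2]*np.cos(t); y=X[1]
        out.append(np.round(proj(K,p+[c*x-s*y,s*x+c*y,z]),1))
    print(th,out)
```

```text
0 [array([395.7, 173.7]), array([234.4, 173.5])]
5 [array([397.8, 169.1]), array([232.4, 169. ])]
8 [array([399.1, 166.6]), array([231. , 166.5])]
10 [array([400.1, 165. ]), array([230.1, 164.9])]
12 [array([401.1, 163.5]), array([229.2, 163.3])]
15 [array([402.6, 161.3]), array([227.7, 161.2])]
18 [array([404.2, 159.3]), array([226.1, 159.2])]
20 [array([405.3, 158.1]), array([225., 158.])]
```

Request:
{"op": "play_rows", "data": {
  "increments": [0,0,0,0,0,0,-1,0,0,0,-2,0,0,0,-3,0,0,0,-2.2,0],
  "newtons": 45
}}

```text
time: 7.05
position: [0.4452, 0.0121, 0.1563]
tool_rot: [0.695, 0.719, 0.0, 0.0]
ft_force: [0.8, 0.4, -2.9]
grip_width: 0.0155
```

Request:
{"op": "play_rows", "data": {
  "increments": [1,0.2,0,0,2.5,0.4,0,0,3.5,0.6,0,-0.04,3.5,0.6,0,-0.05,3.5,0.5,0,-0.044]
}}

```text
time: 7.55
position: [0.4582, 0.1551, 0.1536]
tool_rot: [0.645, 0.764, -0.0, -0.0]
ft_force: [0.2, -0.3, -2.9]
grip_width: 0.0155
```

Request:
{"op": "play_rows", "data": {
  "increments": [3.5,0.5,0,0,3.5,0.5,0,0,3.5,0.5,0,0,2.5,0.5,0,0,1,0.3,0,0]
}}

```text
time: 8.05
position: [0.4565, 0.2978, 0.1533]
tool_rot: [0.644, 0.765, -0.0, -0.001]
ft_force: [-0.2, 0.7, -3.0]
grip_width: 0.0157
```

Run:
```python
from h import *
b,K=snap('wrist','w8'); go(.4865,.2982,.15,.168); im,K=snap('scene','s8');t,_=snap('top','t8')
cv2.imwrite('pics/c8.png',np.vstack([b[100:,:],np.hstack([cv2.resize(im[140:310,340:500],(320,340))[:300],cv2.resize(t[140:290,130:290],(320,300))])]))
```

```text
t 8.1 pos [0.4572 0.2981 0.1535] yaw 0.1709 -> d(cm) [-0.49  2.89  0.35] twist 0.003 F [ 0.1  0.5 -3.5] w 0.0155
```

View pics/c8.png

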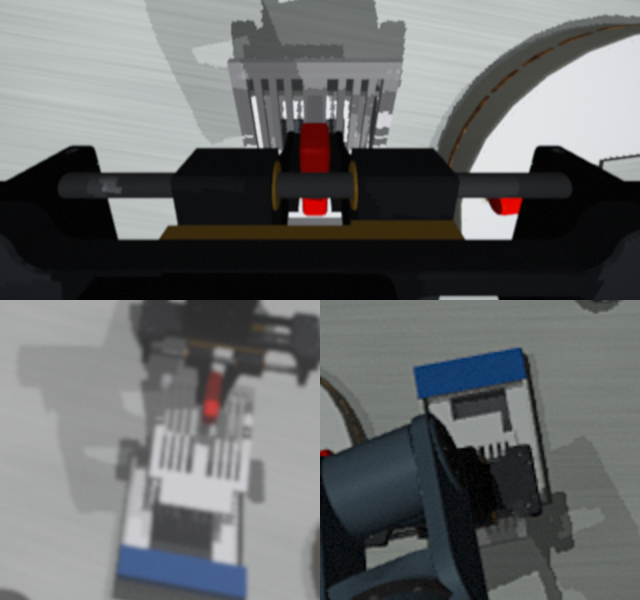

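Request:
{"op": "play_rows", "data": {
  "increments": [-0.2,1,0,0,-0.2,1.2,0.5,0,-0.1,0.6,1,0,0,0,1.4,0,0,0,1,0]
}}

```text
time: 8.7
position: [0.4868, 0.2938, 0.114]
tool_rot: [0.646, 0.763, -0.001, -0.0]
ft_force: [-0.6, -0.0, -3.5]
grip_width: 0.0157
```

Request:
{"op": "play_rows", "data": {
  "increments": [0,0,0.5,0,0,0,0,0]
}}

```text
time: 8.9
position: [0.4857, 0.2943, 0.1094]
tool_rot: [0.645, 0.764, -0.001, -0.001]
ft_force: [0.3, -0.1, -3.5]
grip_width: 0.0157
```

```bash
cat >> h.py <<'E'
PX,PY,YAW=.5486,.3087,.168
def pan(p):
    d=np.array(p[:2])-[PX,PY]; c,s=np.cos(YAW),np.sin(YAW); return np.array([c*d[0]+s*d[1],-s*d[0]+c*d[1],p[2]])
def w2(x,y,z):
    c,s=np.cos(YAW),np.sin(YAW); return [PX+c*x-s*y,PY+s*x+c*y,z]
def look(n):
    o=robot.get_obs(); im,K=snap('scene','s%d'%n); S=5
    c=cv2.resize(im[200:310,380:480],None,fx=S,fy=S,interpolation=cv2.INTER_CUBIC)
    tcp=pan(o['position']); print('tcp in pan',tcp.round(4))
    def dot(x,y,z,col):
        u,v=proj(K,w2(x,y,z)); cv2.circle(c,(int((u-380)*S+S/2),int((v-200)*S+S/2)),3,col,-1)
    for x,y,z in((.061,.07,.052),(.061,-.07,.052),(.1,.07,.052),(.1,-.07,.052),(-.1,-.07,.05),(-.1,.07,.05)): dot(x,y,z,(0,255,0))
    for th in(13,17):
        t=np.radians(th)
        for y in(-.04,.04):
            X,Z=.128,-.0465; dot(tcp[0]+X*np.cos(t)+Z*np.sin(t),tcp[1]+y,tcp[2]+.019-X*np.sin(t)+Z*np.cos(t),(0,0,255) if th==17 else (0,255,255))
    cv2.imwrite('pics/c%d.png'%n,c)
E
python3 - <<'E'
from h import *
look(9); go(*w2(-.063,0,.11),.168)
E
```

```text
tcp in pan [-0.0644 -0.0037  0.1094]
t 8.95 pos [0.4861 0.2946 0.11  ] yaw 0.1679 -> d(cm) [0.35 0.1  0.  ] twist -0.0 F [ 0.2  0.1 -2.7] w 0.0159
```

View pics/c9.png

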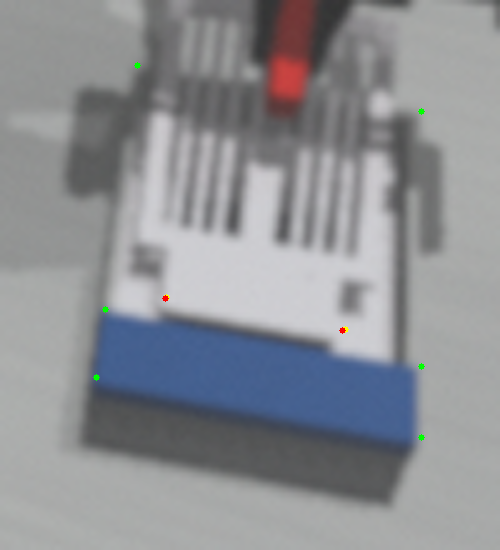

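Request:
{"op": "play_rows", "data": {
  "increments": [0.3,0,0.5,0,0.2,0,0.5,0,0,0,0.3,0,0,0,0,0]
}}

```text
time: 9.35
position: [0.4849, 0.2998, 0.0971]
tool_rot: [0.645, 0.764, -0.0, -0.0]
ft_force: [-0.5, 0.4, -2.7]
grip_width: 0.0157
```

Request:
{"op": "play_rows", "data": {
  "increments": [0,0.7,0,0,0,0.9,0,0,0,0.9,0,0,0,0.8,0,0,0,0,0,0]
}}

```text
time: 9.85
position: [0.5204, 0.3056, 0.0978]
tool_rot: [0.645, 0.764, 0.001, 0.001]
ft_force: [0.8, -0.1, -2.9]
grip_width: 0.0157
```

Run:
```python
from h import *
look(10); go(*w2(-.03,0,.097),.168); snap('wrist','w10')
a=cv2.imread('pics/c10.png'); b=cv2.imread('pics/w10.png')[100:340,200:430]; cv2.imwrite('pics/d10.png',np.hstack([a[:500],np.vstack([b,np.zeros((260,230,3),np.uint8)])]))
```

```text
tcp in pan [-0.0283  0.0017  0.0978]
t 9.9 pos [0.519  0.3053 0.0976] yaw 0.1677 -> d(cm) [-0.16 -0.02  0.06] twist -0.0 F [-0.9  0.5 -3.5] w 0.0153
```

View pics/d10.png

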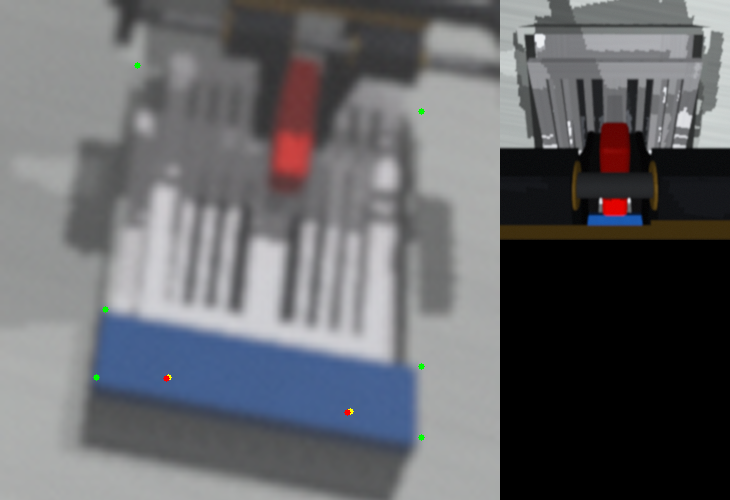

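Request:
{"op": "play_rows", "data": {
  "increments": [0,0,0.4,0,0,-0.1,0.4,0,0,-0.26,0.4,0,0,-0.25,0.4,0,0,-0.23,0.4,0]
}}

```text
time: 10.45
position: [0.5091, 0.3039, 0.0773]
tool_rot: [0.645, 0.764, -0.0, -0.0]
ft_force: [-3.4, -1.1, 2.7]
grip_width: 0.0159
```

Run:
```python
from h import *
look(11); go(*w2(-.046,0,.0575),.168); snap('wrist','w11')
a=cv2.imread('pics/c11.png'); b=cv2.imread('pics/w11.png')[100:340,200:430]; cv2.imwrite('pics/d11.png',np.hstack([a[:500],np.vstack([b,np.zeros((260,230,3),np.uint8)])]))
```

```text
tcp in pan [-0.0398  0.0018  0.0773]
t 10.5 pos [0.5087 0.3037 0.0766] yaw 0.1685 -> d(cm) [-0.18 -0.58  1.91] twist 0.001 F [-3.7 -1.1  1.8] w 0.0158
```

View pics/d11.png

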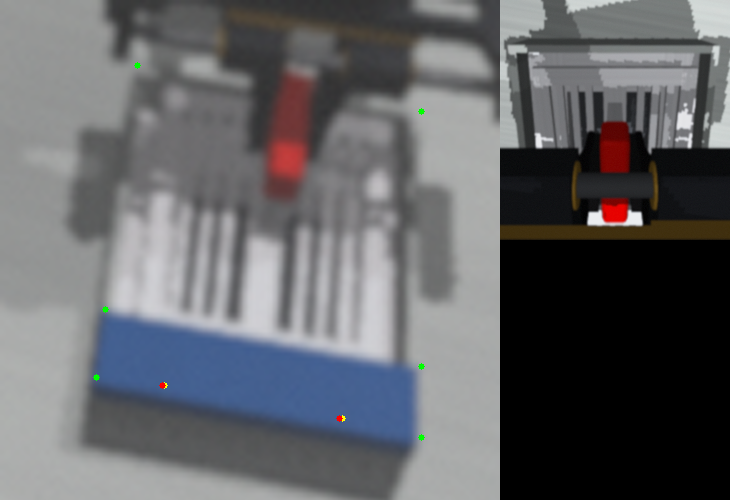

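Request:
{"op": "play_rows", "data": {
  "increments": [0,-0.18,0.4,0,0,-0.16,0.4,0,0,-0.15,0.4,0,0,-0.14,0.4,0,0,-0.06,0.2,0]
}}

```text
time: 11.05
position: [0.5025, 0.3026, 0.0589]
tool_rot: [0.645, 0.764, -0.0, -0.0]
ft_force: [-2.6, 0.3, 2.3]
grip_width: 0.0156
```

Request:
{"op": "play_rows", "data": {
  "increments": [0,0,0.1,0,0,0,0.1,0,0,0,0,0]
}}

```text
time: 11.35
position: [0.5025, 0.3026, 0.0582]
tool_rot: [0.645, 0.764, -0.0, -0.0]
ft_force: [-4.1, -0.8, 7.0]
grip_width: 0.0154
```

Run:
```python
from h import *
look(12); go(*w2(-.046,0,.0575),.168); snap('wrist','w12')
a=cv2.imread('pics/c12.png'); b=cv2.imread('pics/w12.png')[100:340,200:430]; cv2.imwrite('pics/d12.png',np.hstack([a[:500],np.vstack([b,np.zeros((260,230,3),np.uint8)])]))
```

```text
tcp in pan [-0.0465  0.0017  0.0582]
t 11.4 pos [0.5025 0.3026 0.0582] yaw 0.1683 -> d(cm) [-0.17  0.04  0.07] twist 0.0 F [-3.5 -1.6  5.8] w 0.016
```

View pics/d12.png

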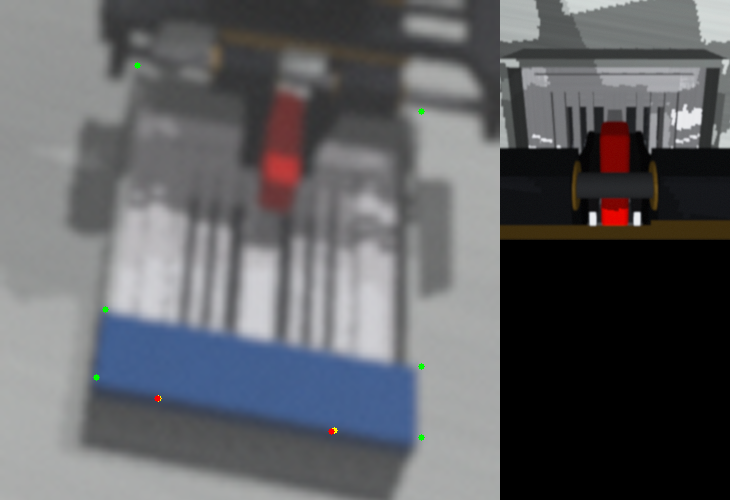

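Request:
{"op": "play_rows", "data": {
  "increments": [0,0,0.1,0,0,0,0.1,0,0,0,0,0]
}}

```text
time: 11.75
position: [0.5025, 0.3026, 0.0582]
tool_rot: [0.645, 0.764, -0.0, 0.0]
ft_force: [-7.3, -2.7, 19.2]
grip_width: 0.0158
```

Request:
{"op": "play_rows", "data": {
  "increments": [0,0,0.1,0,0,0,0.1,0,0,0,0,0]
}}

```text
time: 12.05
position: [0.5026, 0.3026, 0.0581]
tool_rot: [0.645, 0.764, 0.0, 0.0]
ft_force: [-10.2, -3.5, 30.4]
grip_width: 0.0158
```

Run:
```python
from h import *
snap('wrist','w13'); go(*w2(-.046,0,.0575),.168); 
cv2.imwrite('pics/d13.png',np.hstack([cv2.imread('pics/%s.png'%n)[100:340,200:430] for n in('w2','w12','w13')]))
```

```text
t 12.1 pos [0.5026 0.3026 0.0581] yaw 0.1687 -> d(cm) [-0.17  0.04  0.06] twist 0.001 F [-10.5  -3.3  30.9] w 0.0155
```

View pics/d13.png

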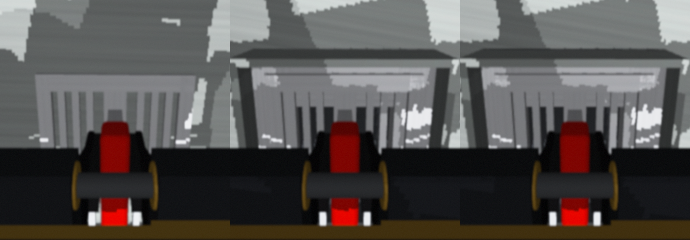

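Request:
{"op": "play_rows", "data": {
  "increments": [0,0,-0.2,0,0,0,-0.1,0]
}}

```text
time: 12.3
position: [0.5026, 0.3026, 0.0582]
tool_rot: [0.645, 0.764, 0.0, 0.0]
ft_force: [-5.0, -1.0, 5.4]
grip_width: 0.0157
```

Request:
{"op": "play_rows", "data": {
  "increments": [0,0,0,0,0,0,0,0,0,0,0,0,0,0,0,0,0,0,0,0],
  "fingers": 5
}}

```text
time: 12.8
position: [0.503, 0.3027, 0.0562]
tool_rot: [0.645, 0.764, -0.0, -0.0]
ft_force: [0.5, -0.2, 0.5]
grip_width: 0.0459
```

Request:
{"op": "play_rows", "data": {
  "increments": [0,0,-1,0,0,0,-2,0,0,0,-4,0,0,0,-4,0,0,0,-4,0]
}}

```text
time: 13.3
position: [0.5027, 0.3027, 0.2086]
tool_rot: [0.645, 0.764, 0.0, 0.0]
ft_force: [-0.1, 0.8, -0.2]
grip_width: 0.05
```

Request:
{"op": "play_rows", "data": {
  "increments": [0,-4,-4,0,0,-4,-4,0,0,-1,0,0,0,0,0,0]
}}

```text
time: 13.7
position: [0.422, 0.2892, 0.2787]
tool_rot: [0.645, 0.764, 0.001, 0.001]
ft_force: [0.9, -0.3, -0.4]
grip_width: 0.0498
```

Run:
```python
from h import *
w,K=snap('wrist','w14'); go(*w2(-.046,0,.0575),.168); look(14); t,K=snap('top','t14')
c=cv2.imread('pics/c14.png'); t=cv2.resize(t[155:265,170:255],None,fx=4.5,fy=4.5)
cv2.imwrite('pics/d14.png',np.hstack([c[:495],t[:495,:300]]))
```

```text
t 13.75 pos [0.423  0.2892 0.2776] yaw 0.1687 -> d(cm) [-0.19  8.08 22.02] twist 0.001 F [-0.3 -0.5 -1. ] w 0.05
tcp in pan [-0.1271  0.0018  0.2776]
```

View pics/d14.png

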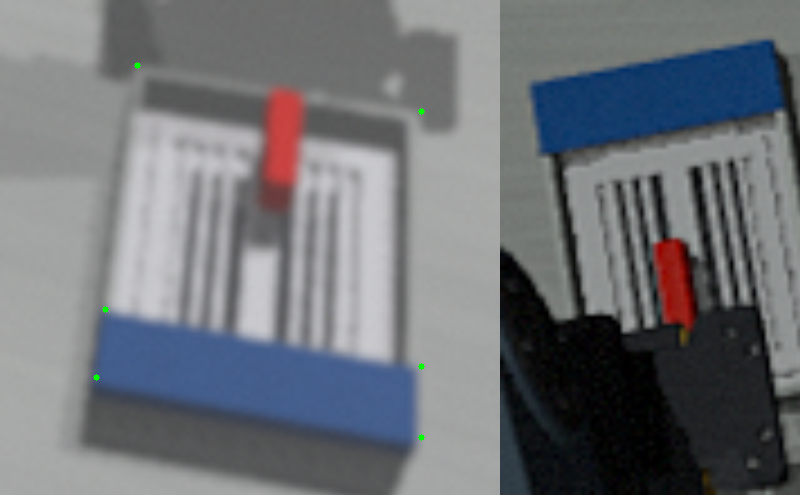

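View pics/w14.png

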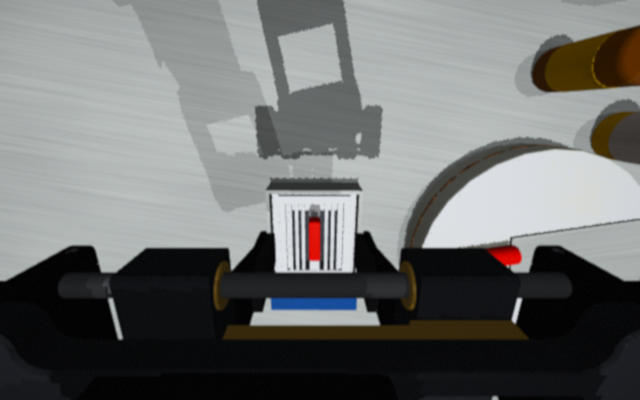

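Run:
```python
from h import *
K=robot.get_calibration('wrist'); im=cv2.imread('pics/w14.png'); h=cv2.cvtColor(im,cv2.COLOR_BGR2HSV)
red=(((h[...,0]<8)|(h[...,0]>172))&(h[...,1]>150)&(h[...,2]>60)).astype(np.uint8); red[:,400:]=0
ys,xs=np.nonzero(red); print(xs.min(),xs.max(),ys.min(),ys.max())
for n,v,z in(('red near',ys.min(),.086),('red far',ys.max()+1,.086),('lip',298,.052),('rim out',180,.05)): print(n,pan(ray(K,xs.mean(),v,z)).round(4))
ims=cv2.imread('pics/s14.png'); Ks=robot.get_calibration('scene'); h=cv2.cvtColor(ims,cv2.COLOR_BGR2HSV)
red=(((h[...,0]<8)|(h[...,0]>172))&(h[...,1]>120)&(h[...,2]>60)); red[:200]=0;red[300:]=0;red[:,:380]=0;red[:,480:]=0
ys,xs=np.nonzero(red); print('scene red',xs.min(),xs.max(),ys.min(),ys.max())
for s in(-.05,-.035,-.023): print(s,[np.round(proj(Ks,w2(s+dx,0,.074+dz)),1) for dx,dz in((-.03,.012),(.03,.012),(.03,-.012))])
```

```text
308 320 217 259
red near [-0.0745  0.0012  0.086 ]
red far [-0.0103  0.0012  0.086 ]
lip [0.0774 0.0012 0.052 ]
rim out [-0.1164  0.0011  0.05  ]
scene red 433 440 218 237
-0.05 [array([437.4, 212.7]), array([436.3, 230.7]), array([434.4, 237.5])]
-0.035 [array([437.2, 217. ]), array([436. , 235.4]), array([434.1, 242.2])]
-0.023 [array([437. , 220.6]), array([435.8, 239.3]), array([433.9, 246.1])]
```

```bash
python3 -c "
from rig import robot
robot.hand_in(); print(robot.get_obs()['time'])"
```

```text
the job is handed in; nothing more can be done
the job is handed in; nothing more can be done
```

The grate is back in the drip pan with its tongue under the blue lip, and the job is handed in. No verdict was reported. About 14 s of the 48 s were used.

**What I did:**
- I pinched the red grip and lifted the grate.
- Low over the table I eased the grip force to 9 N, and the grate tipped about 16° tongue-down in the fingers. I then clamped again at 45 N.
- I carried it to the pan, slid the tongue under the lip, and swung the grip end down along an arc.
- I pressed down to about 30 N to seat it, then released and backed away.

**Last checks:**
- **Seating:** the height stopped falling when I pressed, with the grip at about z 74.6 mm against 74 mm at home. The last pictures show the grate flat inside the pan and nothing touching it.
- **Position under the lip:** the two cameras put the grip at about x −34 mm (scene) and −42 mm (wrist). They differ by about 8 mm, but both give a tongue position of about 78–86 mm, inside the 70–97 mm allowed.
- **Calibration mismatch:** the wrist view read the lip edge about 16 mm too far out and the near rim about 16 mm too far back. Those two rows were read by eye, and I did not resolve the difference.
- **Tongue height:** this was never seen directly because the lip hides it. I inferred it from the flat pose.
- **Plain cover:** the arm never went near it, but I did not measure its position again at the end.

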